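Close the heavy lid of the test kiln without chipping the brick

TASK

The little test kiln is loaded: close it. Bring its heavy hinged lid down by the handle, holding it back against its weight so that it never drops or slams, then press it by feel through its tight seal until it is fully home and bed it on the soft brick collar for a moment with a steady push of about 20 N at the handle, not more than 25 N or the brick chips. Let go without lifting it again, and leave the pot inside and the things round the kiln where they are.

Things in the scene. Friction and masses are not known exactly. Their poses are not given: they have to be found in the camera images.
- kiln: small top-loading test kiln, a square steel-jacketed box fixed on the table, 170 mm deep (x), 200 mm wide (y), 95 mm high to the top of its pale firebrick collar, open chamber 110 x 138 mm in the middle; grey control box on its right (-y) side, 40 mm wide. Origin: centre of its underside on the table; x points from the handle side to the hinge side, z up. The lid hinges along its back (+x) edge
- hinge (a point): point on the lid's hinge axis, in the kiln's frame at x +95 mm, y 0, height 100 mm; the axis runs along the kiln's y
- handle (a point): middle of the lid's handle, a round steel bar 12 mm thick, 100 mm long, parallel to the hinge, on an arm at each end (88 mm clear between), 40 mm out from the lid's free edge. In the lid's frame at x -225, z +9 mm; home, it is 225 mm in front of the hinge (kiln -x), 9 mm above it, 109 mm above the table. The point turns with the lid
- lid_angle (a joint): angle of the lid in rad: 0 = home on the collar, 1.57 = upright; starts at 1.3 to 1.5. Hinge friction (0.36 N m) holds the lid above about 1.25 rad; below that it falls if let go. It meets the rope seal at about 0.06 rad and, let go there, stays 0.03 to 0.06 open; a push down at the handle growing to about 12 N wedges it home, where it stays; then the rigid collar takes any more
- lid: the lid: pale brick slab in a steel band, 175 x 200 x 28 mm, 0.7 to 1.1 kg, with a plug below it (14 mm deep, tapered sides). Origin on the hinge axis; x along the lid, away from the handle; z out of its outer face (up when closed)
- collar: the soft firebrick collar on which the lid lands, 15 mm high, part of the kiln; origin as the kiln's
- pinch_pot: brown clay pinch pot, 72 mm wide and 47 mm high, standing in the kiln's chamber, origin under its centre; leave alone
- slip_pot: pale pot 72 mm wide, 75 mm high, left of the kiln, bystander, origin under its centre
- red_tile: brown glazed test tile 70 x 40 x 8 mm lying in front of and left of the kiln, bystander
- wood_rib: kidney-shaped wooden rib 64 x 103 x 8 mm lying in front of and right of the kiln, bystander
- cutter: round metal clay cutter 62 mm wide, 30 mm high, right of the kiln, bystander

How it is judged:
By the outcome, as a careful person would: the job done as asked, in the order asked, and still so for the second after the job is handed in, with the robot touching nothing.
It also fails if it takes over 58 s, if anything falls off the work surface, if the arm or the gripper's body presses on something with over 40 N, if the wrist force passes 120 N, or if a joint passes its speed limit or range.

ROBOT

A 6-joint arm with a two-finger parallel gripper is mounted at the origin on a cart in front of the work surface, level with it; the furniture and walls round the work are solid. World frame = base frame: x ahead of the robot, y to its left, z up, the work surface at z = 0. Lengths are in m, angles in rad, forces in N, time in s.
With the tool pointing down it reaches from about 0.4 to 0.825 m from the base axis. Payload 7 kg.
Tool frame: the origin (TCP) lies at the very end of the fingers, on their centre line; the grasp point (between the pads) lies 19 mm behind it; z points along the fingers, y is the line along which they close (so a half turn about z gives the same grasp; the last joint's range is limited). The gripper opens to 88 mm and grips with 3 to 60 N. Pads are 19 mm wide; open, the fingers measure 130 mm over their backs; the gripper's body (78 mm by 193 mm) begins 47 mm behind the grasp point.
Start: joints at [-0.845, 0.359, 0.012, 0, -1.224, -0.288], TCP at [0.286, -0.611, 0.227] pointing down, gripper open.
Joint ranges: [-3.07, 3.07], [-1.43, 2.12], [-1.02, 1.25], [-3.03, 1.67], [-3.05, -0], [-3.03, 3.03]. Speed limits (rad/s): [2.39, 2.39, 3.01, 3.14, 3.14, 3.14].

INTERFACE

Orientations are given as [roll, pitch, yaw] about the fixed x, y, z axes, in that order (R = Rz(yaw) Ry(pitch) Rx(roll)).
In Python, from station import arm gives the robot as it stands. The module is installed in compiled form; this text tells all that it offers.
- The arm moves only by the shell command python3 -m crank 'ROWS' [FORCE]. ROWS is JSON, a list of rows, each an object of numbers: "dx", "dy", "dz": the shift along the world's x, y, z in m; "twist": the turn about the world's z in degrees; "grip": the opening, from -1 (shut) to 1 (fully open). A call has exactly 5 rows; each row is the pose to reach, as a shift and turn from the pose commanded when the call began; what a row does not reach only later rows make up. A row lasts 1/12 s, in which the tool goes at most 41.7 mm and 7.16 degrees, less where a joint would pass 70% of its speed; a pose out of reach is approached as far as the arm can. A call with a gripper value outside its range is refused whole. The fingers move at their own pace and stop on an object; FORCE is the grip in N (left out, the last holds). Time passes only in rows, so rows that repeat a pose let the fingers close, or fill a call up. It gives the time, the measured TCP pose, the force, the opening and the grip force at its end, in the units of the state.
- arm.get_state(): the state, without advancing time (a new reading comes with each control period).
- arm.grab_frame(name): name is "scene" or "top"; returns the picture (480x640x3 uint8, red, green, blue); there is no depth.
- arm.get_calibration(name): a dict with "fx", "fy", "cx", "cy" (pixels), "cam_to_world" (4x4, takes a point from camera to world coordinates). Camera axes: x right, y down, z forward; pixel columns grow to the right and rows downward; lengths in m; the calibration is good to about 2 mm. A picture is of the moment at which its call begins. get_calibration takes no time and is no camera call.
- arm.job_done(): hands the job in; it is judged then, once.
The state is a dict: "t": time; "q": joint angles; "qd": joint speeds; "joint_efforts": joint torques, N m; "eef_pos": TCP position; "ee_rot": TCP orientation; "force": force on the tool from outside, world axes, zero at the start; "moment": the same for the moment, N m; "width": finger opening in m; "gripper_force": force on a finger pad.
Only numpy, scipy, OpenCV 4.12 (cv2) and the standard library are available. Lean on these libraries where they do the work, as an engineer would, in place of code of your own. Each camera call takes 0.05 s, during which the arm holds its last target. There are 200 camera calls.

## Working session

There is one attempt and no reset: what is moved stays moved. The work goes in short steps, Python scripts to look and compute and a shell command to move; the robot and the scene stay as the last step left them, time stands still between calls to the robot, and variables do not carry over. Pictures are saved under pics/ and viewed, at most 10 in all, crops included, and the job is handed in when it is done.

```bash
mkdir -p pics
cat > h.py <<'E'
import numpy as np, cv2, json
from station import arm
def save(n,f):
    im=arm.grab_frame(n); cv2.imwrite(f'pics/{f}.png',im[:,:,::-1]); return im
def cal(n):
    c=arm.get_calibration(n); return np.array([[c['fx'],0,c['cx']],[0,c['fy'],c['cy']],[0,0,1]]),np.array(c['cam_to_world'])
def ray(n,u,v):
    K,T=cal(n); d=T[:3,:3]@np.linalg.inv(K)@[u,v,1]; return T[:3,3],d/np.linalg.norm(d)
def onz(n,u,v,z):
    o,d=ray(n,u,v); return o+d*(z-o[2])/d[2]
def proj(n,p):
    K,T=cal(n); q=K@(T[:3,:3].T@(np.array(p)-T[:3,3])); return q[:2]/q[2]
def tri(a,b):
    (o1,d1),(o2,d2)=ray(*a),ray(*b)
    s=np.linalg.lstsq(np.c_[d1,-d2],o2-o1,rcond=None)[0]; p,q=o1+s[0]*d1,o2+s[1]*d2
    return (p+q)/2,np.linalg.norm(p-q)
E
python3 - <<'E'
from h import *
save('scene','s0');save('top','t0')
for n in('scene','top'):print(cal(n)[1].round(3),cal(n)[0][0])
s=arm.get_state();print({k:np.round(v,3) for k,v in s.items()})
E
```

```text
[[-0.954  0.154 -0.255  0.84 ]
 [ 0.298  0.485 -0.822  0.99 ]
 [-0.003 -0.861 -0.509  0.697]
 [ 0.     0.     0.     1.   ]] [453.03376395   0.         311.42984972]
[[ 0.    -0.997  0.076  0.452]
 [-1.     0.     0.009 -0.006]
 [-0.009 -0.076 -0.997  1.17 ]
 [ 0.     0.     0.     1.   ]] [476.4269329    0.         310.07552075]
{'t': np.float64(0.1), 'q': array([-0.845,  0.359,  0.011, -0.   , -1.224, -0.288]), 'qd': array([ 0.001, -0.001,  0.003,  0.001, -0.   , -0.001]), 'joint_efforts': array([-2.0000e-03, -5.8416e+01,  2.9375e+01,  7.0160e+00,  1.0000e-02,
       -0.0000e+00]), 'eef_pos': array([ 0.286, -0.611,  0.226]), 'ee_rot': array([ 3.14 , -0.   , -2.704]), 'force': array([ 0.234,  0.58 , -0.949]), 'moment': array([-0.023, -0.049,  0.004]), 'gripper_force': np.float64(0.0), 'width': np.float64(0.088)}
```

View pics/s0.png

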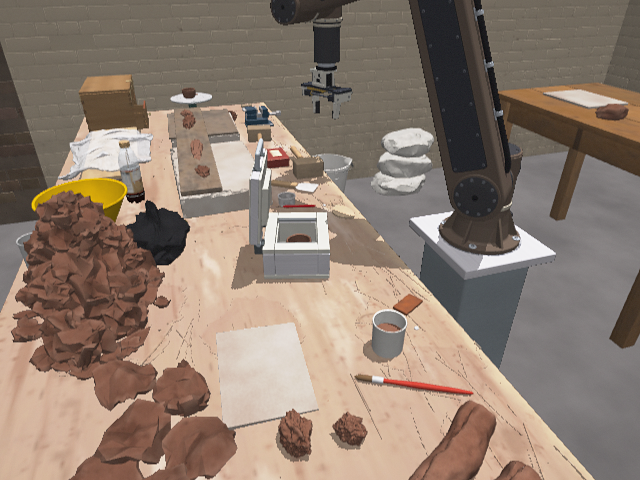

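View pics/t0.png

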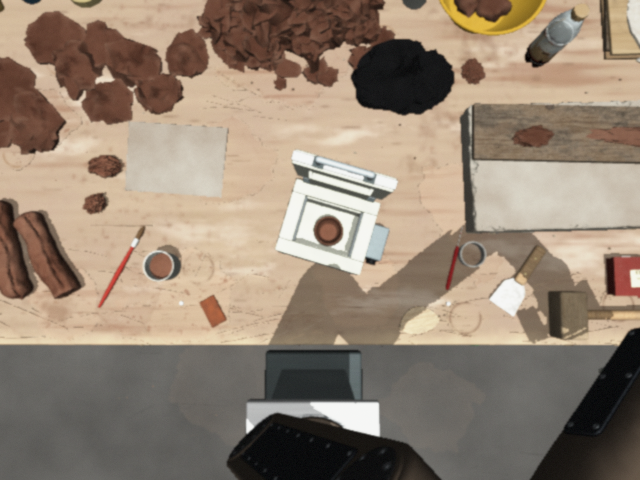

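Run:
```python
import cv2,numpy as np
a=cv2.imread('pics/t0.png')[135:285,260:410];b=cv2.imread('pics/s0.png')[130:290,230:350]
cv2.imwrite('pics/c0.png',np.hstack([cv2.resize(a,(400,400),interpolation=2),cv2.resize(b,(400,533),interpolation=2)[:400]]))
```

```text
(no output)
```

View pics/c0.png

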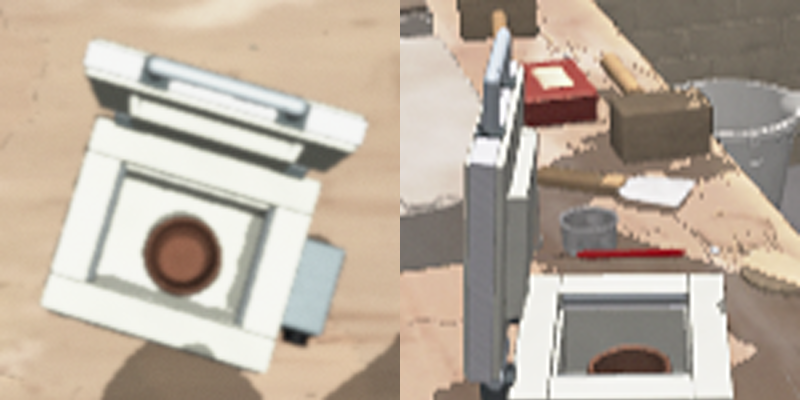

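```bash
cat >> h.py <<'E'
def kp(P,p):  # kiln frame to world
    x,y,w=P; c,s=np.cos(w),np.sin(w); return np.array([x+c*p[0]-s*p[1],y+s*p[0]+c*p[1],p[2]])
def hp(P,a,y=0,lx=-.225,lz=.009): # lid pt at angle a
    return kp(P,[.095+lx*np.cos(a)+lz*np.sin(a),y,.1-lx*np.sin(a)+lz*np.cos(a)])
E
python3 - <<'E'
from h import *
from scipy.optimize import least_squares
c=np.array([[42,303],[267,371],[322,180],[97,115]])/2.6667+[260,135]
m=np.array([[-.085,.1],[-.085,-.1],[.085,-.1],[.085,.1]])
W=np.array([onz('top',*p,.095)[:2] for p in c]);print(W.round(4),[np.linalg.norm(W[i]-W[i-1]).round(4) for i in range(4)])
f=lambda P:np.ravel([kp(P,[*q,.095])[:2] for q in m]-W)
r=least_squares(f,[.5,0,-.2]);P=r.x;print('kiln',P.round(4),'resid',r.fun.round(4))
hm=[(315.5,158.2),(375.5,174.7)]
g=lambda a:np.ravel([proj('top',hp(P,a[0],y))-h for y,h in zip((.05,-.05),hm)])
for a0 in(1.3,1.5):
    r=least_squares(g,[a0]);print('angle',r.x,r.fun)
for a in(1.3,1.4,1.5):print(a,proj('scene',hp(P,a,.05)).round(1),proj('scene',hp(P,a,-.05)).round(1),hp(P,a).round(3))
E
```

```text
[[ 0.5125  0.0809]
 [ 0.455  -0.1093]
 [ 0.6174 -0.1574]
 [ 0.6738  0.0346]] [np.float64(0.1679), np.float64(0.1987), np.float64(0.1694), np.float64(0.2001)]
kiln [ 0.5647 -0.0378 -0.2871] resid [-0.001   0.0013 -0.0002 -0.0003  0.0005 -0.0004  0.0007 -0.0006]
angle [1.49241912] [ 3.22247735  0.52824889 -3.33996692 -0.55131801]
angle [1.49241912] [ 3.22247729  0.52824909 -3.33996697 -0.55131781]
1.3 [275.1 156.3] [277.2 142.3] [ 0.606 -0.05   0.319]
1.4 [265.6 154.7] [268.4 140.8] [ 0.628 -0.056  0.323]
1.5 [255.9 154.1] [259.5 140.2] [ 0.649 -0.063  0.325]
```

```bash
python3 -m crank '[{"dz":0.03,"dy":0.02,"dx":0.01,"twist":5},{"dz":0.06,"dy":0.045,"dx":0.02,"twist":11},{"dz":0.09,"dy":0.07,"dx":0.035,"twist":17},{"dz":0.11,"dy":0.1,"dx":0.05,"twist":23},{"dz":0.13,"dy":0.13,"dx":0.06,"twist":29}]' 20
python3 -m crank '[{"dz":0.015,"dy":0.03,"dx":0.015,"twist":5},{"dz":0.03,"dy":0.06,"dx":0.035,"twist":10},{"dz":0.045,"dy":0.09,"dx":0.055,"twist":15},{"dz":0.06,"dy":0.12,"dx":0.075,"twist":19.5},{"dz":0.07,"dy":0.15,"dx":0.09,"twist":19.5}]'
python3 -m crank '[{"dy":0.03,"dx":0.022},{"dy":0.06,"dx":0.045},{"dy":0.09,"dx":0.07},{"dy":0.12,"dx":0.09},{"dy":0.15,"dx":0.11}]'
python3 -m crank '[{"dy":0.03,"dx":0.022},{"dy":0.06,"dx":0.045},{"dy":0.09,"dx":0.07},{"dy":0.11,"dx":0.09},{"dy":0.119,"dx":0.101}]'
python3 - <<'E'
from h import *
P=[.5647,-.0378,-.2871]
s=arm.get_state();print(s['eef_pos'].round(4),np.degrees(s['ee_rot']).round(2),s['q'].round(2),s['t'],s['width'],s['force'].round(1))
for a in (1.47,1.49):print(hp(P,a).round(4))
b=save('scene','s1');a=save('top','t1')
print(proj('scene',s['eef_pos']),proj('top',s['eef_pos']))
x=cv2.resize(a[130:280,255:405],(400,400),interpolation=2);y=cv2.resize(b[80:230,200:350],(400,400),interpolation=2)
cv2.imwrite('pics/c1.png',np.hstack([x,y])[:,:,::-1])
E
```

```text
[ 0.286  -0.611   0.2257] [ 1.7992e+02 -1.0000e-02 -1.5492e+02] [-0.84  0.36  0.01 -0.   -1.22 -0.29] 0.1 0.08763186461852553 [ 0.2  0.6 -0.9]
[ 0.6427 -0.0608  0.3248]
[ 0.647  -0.0621  0.325 ]
[325.50550364 115.38174559] [626.26548645 361.39727596]invalid input at $[0]: expected keys dx, dy, dz, twist, grip
invalid input at $[0]: expected keys dx, dy, dz, twist, grip
invalid input at $[0]: expected keys dx, dy, dz, twist, grip
invalid input at $[0]: expected keys dx, dy, dz, twist, grip
```

View pics/c1.png

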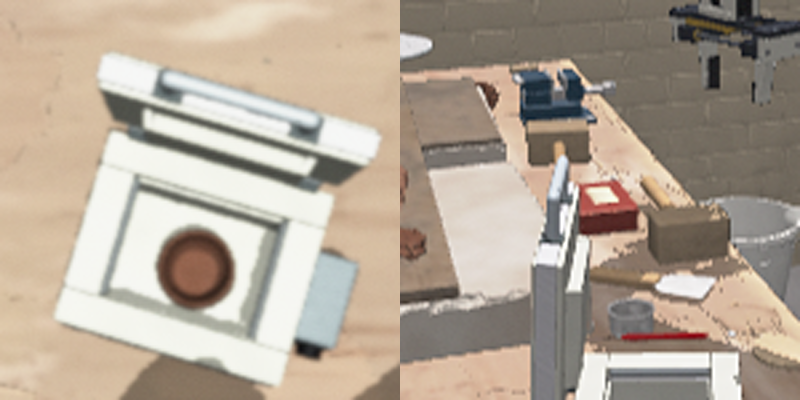

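The rows need all five keys, so the calls were refused and nothing moved. The picture shows the lid still upright, with the handle bar in the top view near (316,158) to (375,176).

```bash
python3 -m crank '[{"dx":0.01,"dy":0.02,"dz":0.03,"twist":5,"grip":1},{"dx":0.02,"dy":0.045,"dz":0.06,"twist":11,"grip":1},{"dx":0.035,"dy":0.07,"dz":0.09,"twist":17,"grip":1},{"dx":0.05,"dy":0.1,"dz":0.11,"twist":23,"grip":1},{"dx":0.06,"dy":0.13,"dz":0.13,"twist":29,"grip":1}]' 20
python3 -m crank '[{"dx":0.015,"dy":0.03,"dz":0.015,"twist":5,"grip":1},{"dx":0.035,"dy":0.06,"dz":0.03,"twist":10,"grip":1},{"dx":0.055,"dy":0.09,"dz":0.045,"twist":15,"grip":1},{"dx":0.075,"dy":0.12,"dz":0.06,"twist":19.5,"grip":1},{"dx":0.09,"dy":0.15,"dz":0.07,"twist":19.5,"grip":1}]'
python3 -m crank '[{"dx":0.022,"dy":0.03,"dz":0,"twist":0,"grip":1},{"dx":0.045,"dy":0.06,"dz":0,"twist":0,"grip":1},{"dx":0.07,"dy":0.09,"dz":0,"twist":0,"grip":1},{"dx":0.09,"dy":0.12,"dz":0,"twist":0,"grip":1},{"dx":0.11,"dy":0.15,"dz":0,"twist":0,"grip":1}]'
python3 -m crank '[{"dx":0.022,"dy":0.03,"dz":0,"twist":0,"grip":1},{"dx":0.045,"dy":0.06,"dz":0,"twist":0,"grip":1},{"dx":0.07,"dy":0.09,"dz":0,"twist":0,"grip":1},{"dx":0.09,"dy":0.11,"dz":0,"twist":0,"grip":1},{"dx":0.101,"dy":0.119,"dz":0,"twist":0,"grip":1}]'
cat > look.py <<'E'
from h import *
import sys
s=arm.get_state();print(s['eef_pos'].round(4),np.degrees(s['ee_rot']).round(2),s['q'].round(2),s['t'],s['width'],s['force'].round(1))
b=save('scene','s'+sys.argv[1]);a=save('top','t'+sys.argv[1])
print(proj('scene',s['eef_pos']),proj('top',s['eef_pos']))
x=cv2.resize(a[130:280,255:405],(400,400),interpolation=2);y=cv2.resize(b[80:230,200:350],(400,400),interpolation=2)
cv2.imwrite(f'pics/c{sys.argv[1]}.png',np.hstack([x,y])[:,:,::-1])
E
python3 look.py 2
```

```text
t: 0.62
eef_pos: [0.3469, -0.4803, 0.3577]
ee_rot: [-3.141, 0.0, -2.193]
force: [1.1, -0.1, -1.1]
width: 0.0875
gripper_force: 0.0
t: 1.03
eef_pos: [0.4372, -0.3298, 0.428]
ee_rot: [-3.14, -0.0, -1.852]
force: [1.2, -0.5, -0.4]
width: 0.0878
gripper_force: 0.0
t: 1.45
eef_pos: [0.5469, -0.1795, 0.4265]
ee_rot: [3.141, 0.0, -1.857]
force: [0.7, -0.5, -0.6]
width: 0.0872
gripper_force: 0.0
t: 1.87
eef_pos: [0.6488, -0.0593, 0.4251]
ee_rot: [3.14, -0.0, -1.855]
force: [-0.2, 0.2, -0.9]
width: 0.0877
gripper_force: 0.0
[ 0.6488 -0.0593  0.4251] [ 1.7990e+02 -1.0000e-02 -1.0628e+02] [ 0.21  0.27  0.32 -0.   -1.63 -0.49] 1.8667 0.08770745273640174 [-0.2  0.2 -0.9]
[255.48584272 105.78693848] [347.63168185 151.24473026]
```

View pics/c2.png

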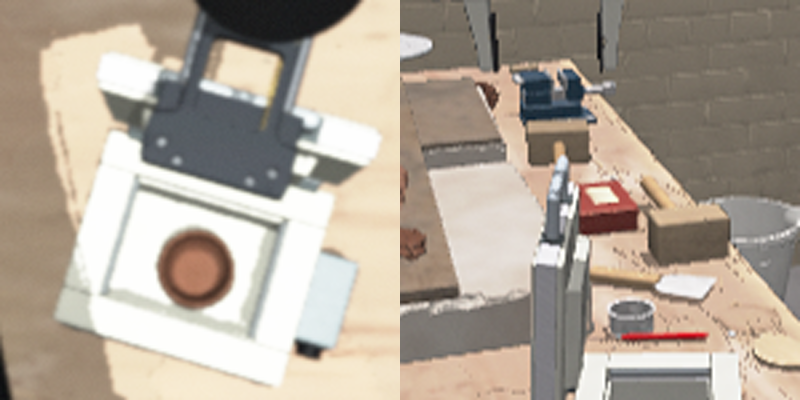

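The fingers straddle the bar: in the scene crop the tips are at x≈495 and 605, with the bar at ≈555. Next I go down and grip.

```bash
python3 -m crank '[{"dx":-0.001,"dy":-0.001,"dz":-0.03,"twist":0,"grip":1},{"dx":-0.002,"dy":-0.002,"dz":-0.06,"twist":0,"grip":1},{"dx":-0.002,"dy":-0.002,"dz":-0.09,"twist":0,"grip":1},{"dx":-0.002,"dy":-0.002,"dz":-0.11,"twist":0,"grip":1},{"dx":-0.002,"dy":-0.002,"dz":-0.118,"twist":0,"grip":0.5}]' 20
python3 -m crank '[{"dx":0,"dy":0,"dz":0,"twist":0,"grip":0},{"dx":0,"dy":0,"dz":0,"twist":0,"grip":-0.3},{"dx":0,"dy":0,"dz":0,"twist":0,"grip":-0.5},{"dx":0,"dy":0,"dz":0,"twist":0,"grip":-0.6},{"dx":0,"dy":0,"dz":0,"twist":0,"grip":-0.7}]' 20
python3 -m crank '[{"dx":0,"dy":0,"dz":0,"twist":0,"grip":-0.8},{"dx":0,"dy":0,"dz":0,"twist":0,"grip":-0.9},{"dx":0,"dy":0,"dz":0,"twist":0,"grip":-1},{"dx":0,"dy":0,"dz":0,"twist":0,"grip":-1},{"dx":0,"dy":0,"dz":0,"twist":0,"grip":-1}]' 25
python3 look.py 3
```

```text
t: 2.38
eef_pos: [0.643, -0.0653, 0.3053]
ee_rot: [3.137, -0.001, -1.858]
force: [0.0, 0.4, -0.1]
width: 0.085
gripper_force: 0.0
t: 2.8
eef_pos: [0.6456, -0.0644, 0.31]
ee_rot: [-3.14, 0.001, -1.857]
force: [0.3, -0.8, -0.2]
width: 0.0531
gripper_force: 0.0
t: 3.22
eef_pos: [0.6451, -0.0643, 0.3086]
ee_rot: [3.142, -0.0, -1.857]
force: [0.1, 0.1, -0.1]
width: 0.02
gripper_force: 0.0
[ 0.6451 -0.0643  0.3086] [ 180.     -0.   -106.41] [ 0.2   0.28  0.08  0.   -1.37 -0.49] 3.2167 0.01995020486948117 [ 0.1  0.1 -0.1]
[259.65897073 152.96286998] [345.93582151 169.74164969]
```

View pics/c3.png

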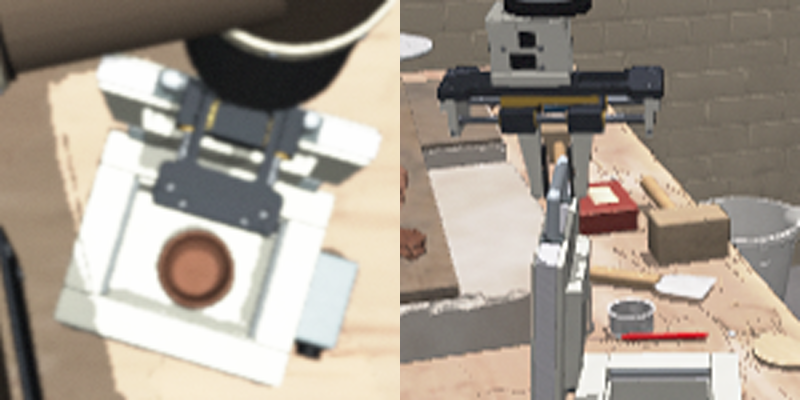

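The fingers are 20 mm apart with the bar centred between them, so I finish closing.

```bash
python3 -m crank '[{"dx":0,"dy":0,"dz":-0.002,"twist":0,"grip":-1},{"dx":0,"dy":0,"dz":-0.002,"twist":0,"grip":-1},{"dx":0,"dy":0,"dz":-0.002,"twist":0,"grip":-1},{"dx":0,"dy":0,"dz":-0.002,"twist":0,"grip":-1},{"dx":0,"dy":0,"dz":-0.002,"twist":0,"grip":-1}]' 25
python3 - <<'E'
from h import *
P=[.5647,-.0378,-.2871]
s=arm.get_state();print(s['eef_pos'].round(4),s['width'],s['gripper_force'],s['force'])
g=s['eef_pos']+[0,0,.019]; 
c,sn=np.cos(P[2]),np.sin(P[2]);d=g[:2]-np.array(P[:2]);k=[c*d[0]+sn*d[1],-sn*d[0]+c*d[1],g[2]];print('kiln',np.round(k,4))
v=[-(k[0]-.095),k[2]-.1];a0=np.arctan2(v[1],v[0])-np.arctan2(.009,.225);print('R',np.hypot(*v),'ang',a0)
# table of increments from a0
p0=hp(P,a0)
for a in np.r_[np.arange(a0,0.1,-.1),.1,.06,.03,0]:print(round(a,3),(hp(P,a)-p0).round(4))
E
```

```text
t: 3.73
eef_pos: [0.646, -0.0645, 0.3085]
ee_rot: [-3.138, 0.0, -1.857]
force: [0.0, 0.0, 7.3]
width: 0.0111
gripper_force: 25.0
[ 0.646  -0.0645  0.3085] 0.01108937459564839 25.00133603811264 [0.03435374 0.02218935 7.32500898]
kiln [ 0.0855 -0.0026  0.3275]
R 0.22766044902579485 ang 1.489209969547263
1.489 [0. 0. 0.]
1.389 [-0.0215  0.0063 -0.0021]
1.289 [-0.0427  0.0126 -0.0063]
1.189 [-0.0634  0.0187 -0.0128]
1.089 [-0.0833  0.0246 -0.0214]
0.989 [-0.1023  0.0302 -0.032 ]
0.889 [-0.1203  0.0355 -0.0446]
0.789 [-0.1369  0.0404 -0.0589]
0.689 [-0.1521  0.0449 -0.075 ]
0.589 [-0.1656  0.0489 -0.0925]
0.489 [-0.1774  0.0524 -0.1113]
0.389 [-0.1874  0.0553 -0.1313]
0.289 [-0.1954  0.0577 -0.1522]
0.189 [-0.2013  0.0594 -0.1738]
0.1 [-0.2049  0.0605 -0.1936]
0.06 [-0.2059  0.0608 -0.2025]
0.03 [-0.2065  0.061  -0.2092]
0.0 [-0.2068  0.0611 -0.216 ]
```

```bash
python3 -m crank '[{"dx":-0.004,"dy":0.001,"dz":0.001,"twist":0,"grip":-1},{"dx":-0.008,"dy":0.002,"dz":0.001,"twist":0,"grip":-1},{"dx":-0.013,"dy":0.004,"dz":0.001,"twist":0,"grip":-1},{"dx":-0.017,"dy":0.005,"dz":0,"twist":0,"grip":-1},{"dx":-0.0215,"dy":0.0063,"dz":0,"twist":0,"grip":-1}]' 30
python3 -m crank '[{"dx":-0.0042,"dy":0.0013,"dz":-0.0007,"twist":0,"grip":-1},{"dx":-0.0085,"dy":0.0025,"dz":-0.0014,"twist":0,"grip":-1},{"dx":-0.0127,"dy":0.0038,"dz":-0.0023,"twist":0,"grip":-1},{"dx":-0.017,"dy":0.005,"dz":-0.0032,"twist":0,"grip":-1},{"dx":-0.0212,"dy":0.0063,"dz":-0.0042,"twist":0,"grip":-1}]'
cat > st.py <<'E'
from h import *
P=[.5647,-.0378,-.2871]
s=arm.get_state();g=s['eef_pos']+[0,0,.019]
c,sn=np.cos(P[2]),np.sin(P[2]);d=g[:2]-np.array(P[:2]);k=[c*d[0]+sn*d[1],-sn*d[0]+c*d[1],g[2]]
v=[-(k[0]-.095),k[2]-.1];a0=np.arctan2(v[1],v[0])-np.arctan2(.009,.225);f=s['force']
t=np.array([-np.sin(a0)*c,-np.sin(a0)*sn,-np.cos(a0)])
print('kiln',np.round(k,4),'R',np.hypot(*v).round(4),'ang',a0.round(3),'F',f.round(1),'grip',s['gripper_force'],'t',s['t'],'M',s['moment'].round(2))
E
python3 st.py
```

```text
t: 4.15
eef_pos: [0.6235, -0.0578, 0.3066]
ee_rot: [-3.141, 0.0, -1.857]
force: [2.4, 0.8, 1.1]
width: 0.0109
gripper_force: 30.0
t: 4.57
eef_pos: [0.602, -0.0514, 0.3022]
ee_rot: [3.142, 0.0, -1.857]
force: [1.7, 1.9, 1.3]
width: 0.0104
gripper_force: 30.0
kiln [ 0.0396 -0.0024  0.3212] R 0.228 ang 1.285 F [1.7 1.9 1.3] grip 29.99866247177124 t 4.5667 M [ 0.56 -1.14 -0.06]
```

```bash
python3 -m crank '[{"dx":-0.0042,"dy":0.0012,"dz":-0.0011,"twist":0,"grip":-1},{"dx":-0.0084,"dy":0.0025,"dz":-0.0023,"twist":0,"grip":-1},{"dx":-0.0125,"dy":0.0037,"dz":-0.0037,"twist":0,"grip":-1},{"dx":-0.0166,"dy":0.0049,"dz":-0.0051,"twist":0,"grip":-1},{"dx":-0.0207,"dy":0.0061,"dz":-0.0065,"twist":0,"grip":-1}]' 30
python3 -m crank '[{"dx":-0.004,"dy":0.0012,"dz":-0.0016,"twist":0,"grip":-1},{"dx":-0.008,"dy":0.0024,"dz":-0.0032,"twist":0,"grip":-1},{"dx":-0.012,"dy":0.0036,"dz":-0.005,"twist":0,"grip":-1},{"dx":-0.016,"dy":0.0047,"dz":-0.0068,"twist":0,"grip":-1},{"dx":-0.0199,"dy":0.0059,"dz":-0.0086,"twist":0,"grip":-1}]'
python3 -m crank '[{"dx":-0.0039,"dy":0.0011,"dz":-0.002,"twist":0,"grip":-1},{"dx":-0.0077,"dy":0.0022,"dz":-0.0041,"twist":0,"grip":-1},{"dx":-0.0115,"dy":0.0034,"dz":-0.0062,"twist":0,"grip":-1},{"dx":-0.0153,"dy":0.0045,"dz":-0.0084,"twist":0,"grip":-1},{"dx":-0.019,"dy":0.0056,"dz":-0.0106,"twist":0,"grip":-1}]'
python3 st.py
```

```text
t: 4.98
eef_pos: [0.5814, -0.0452, 0.2956]
ee_rot: [3.142, 0.0, -1.857]
force: [2.9, 4.1, 1.0]
width: 0.0111
gripper_force: 30.0
t: 5.4
eef_pos: [0.5614, -0.0393, 0.2869]
ee_rot: [3.141, 0.0, -1.857]
force: [3.0, 4.6, 0.4]
width: 0.0111
gripper_force: 30.0
t: 5.82
eef_pos: [0.5424, -0.0337, 0.2762]
ee_rot: [3.141, 0.001, -1.857]
force: [1.7, 5.3, 2.4]
width: 0.0112
gripper_force: 30.0
kiln [-0.0225 -0.0024  0.2952] R 0.2279 ang 0.989 F [1.7 5.3 2.4] grip 30.000390708446503 t 5.8167 M [ 1.89 -0.77 -0.08]
```

```bash
python3 -m crank '[{"dx":-0.0036,"dy":0.0013,"dz":-0.0024,"twist":0,"grip":-1},{"dx":-0.0072,"dy":0.0026,"dz":-0.0049,"twist":0,"grip":-1},{"dx":-0.0108,"dy":0.004,"dz":-0.0074,"twist":0,"grip":-1},{"dx":-0.0144,"dy":0.0053,"dz":-0.01,"twist":0,"grip":-1},{"dx":-0.018,"dy":0.0065,"dz":-0.0126,"twist":0,"grip":-1}]' 30
python3 -m crank '[{"dx":-0.0034,"dy":0.001,"dz":-0.0028,"twist":0,"grip":-1},{"dx":-0.0068,"dy":0.002,"dz":-0.0056,"twist":0,"grip":-1},{"dx":-0.0101,"dy":0.003,"dz":-0.0085,"twist":0,"grip":-1},{"dx":-0.0134,"dy":0.004,"dz":-0.0114,"twist":0,"grip":-1},{"dx":-0.0166,"dy":0.0052,"dz":-0.0143,"twist":0,"grip":-1}]'
python3 -m crank '[{"dx":-0.0031,"dy":0.0009,"dz":-0.0031,"twist":0,"grip":-1},{"dx":-0.0062,"dy":0.0018,"dz":-0.0063,"twist":0,"grip":-1},{"dx":-0.0092,"dy":0.0027,"dz":-0.0095,"twist":0,"grip":-1},{"dx":-0.0122,"dy":0.0036,"dz":-0.0128,"twist":0,"grip":-1},{"dx":-0.0152,"dy":0.0045,"dz":-0.0161,"twist":0,"grip":-1}]'
python3 st.py
```

```text
t: 6.23
eef_pos: [0.524, -0.0281, 0.2636]
ee_rot: [3.141, -0.001, -1.858]
force: [1.2, 0.7, 0.4]
width: 0.0109
gripper_force: 30.0
t: 6.65
eef_pos: [0.5075, -0.0229, 0.2493]
ee_rot: [3.141, -0.001, -1.858]
force: [-1.0, -4.3, -0.7]
width: 0.0107
gripper_force: 30.0
t: 7.07
eef_pos: [0.4924, -0.0181, 0.2332]
ee_rot: [3.141, -0.001, -1.857]
force: [-1.6, -5.6, 0.1]
width: 0.011
gripper_force: 30.0
kiln [-0.0749 -0.0016  0.2522] R 0.2281 ang 0.691 F [-1.6 -5.6  0.1] grip 30.009908080101013 t 7.0667 M [-1.8   0.36 -0.07]
```

```bash
python3 -m crank '[{"dx":-0.0028,"dy":0.0004,"dz":-0.0034,"twist":0,"grip":-1},{"dx":-0.0055,"dy":0.001,"dz":-0.0069,"twist":0,"grip":-1},{"dx":-0.0082,"dy":0.0017,"dz":-0.0104,"twist":0,"grip":-1},{"dx":-0.0109,"dy":0.0024,"dz":-0.0139,"twist":0,"grip":-1},{"dx":-0.0135,"dy":0.0032,"dz":-0.0175,"twist":0,"grip":-1}]' 30
python3 -m crank '[{"dx":-0.0025,"dy":0.0007,"dz":-0.0037,"twist":0,"grip":-1},{"dx":-0.0049,"dy":0.0014,"dz":-0.0074,"twist":0,"grip":-1},{"dx":-0.0072,"dy":0.0021,"dz":-0.0112,"twist":0,"grip":-1},{"dx":-0.0095,"dy":0.0028,"dz":-0.015,"twist":0,"grip":-1},{"dx":-0.0118,"dy":0.0035,"dz":-0.0188,"twist":0,"grip":-1}]'
python3 -m crank '[{"dx":-0.0021,"dy":0.0006,"dz":-0.0039,"twist":0,"grip":-1},{"dx":-0.0042,"dy":0.0012,"dz":-0.0079,"twist":0,"grip":-1},{"dx":-0.0062,"dy":0.0018,"dz":-0.0119,"twist":0,"grip":-1},{"dx":-0.0081,"dy":0.0024,"dz":-0.0159,"twist":0,"grip":-1},{"dx":-0.01,"dy":0.0029,"dz":-0.02,"twist":0,"grip":-1}]'
python3 st.py
```

```text
t: 7.48
eef_pos: [0.4795, -0.0143, 0.2159]
ee_rot: [-3.141, 0.001, -1.857]
force: [-1.8, 0.0, 1.1]
width: 0.0111
gripper_force: 30.0
t: 7.9
eef_pos: [0.4679, -0.0109, 0.197]
ee_rot: [-3.141, 0.001, -1.857]
force: [1.0, 1.5, -0.0]
width: 0.0111
gripper_force: 30.0
t: 8.32
eef_pos: [0.458, -0.008, 0.1771]
ee_rot: [-3.141, 0.001, -1.857]
force: [1.9, 4.5, -0.8]
width: 0.0112
gripper_force: 30.0
kiln [-0.1108 -0.0016  0.1961] R 0.2271 ang 0.397 F [ 1.9  4.5 -0.8] grip 30.00050961971283 t 8.3167 M [ 1.49 -0.84 -0.02]
```

```bash
python3 -m crank '[{"dx":-0.0017,"dy":0.0008,"dz":-0.0041,"twist":0,"grip":-1},{"dx":-0.0033,"dy":0.0015,"dz":-0.0083,"twist":0,"grip":-1},{"dx":-0.0049,"dy":0.002,"dz":-0.0125,"twist":0,"grip":-1},{"dx":-0.0065,"dy":0.0026,"dz":-0.0167,"twist":0,"grip":-1},{"dx":-0.008,"dy":0.0031,"dz":-0.0209,"twist":0,"grip":-1}]' 30
python3 -m crank '[{"dx":-0.0013,"dy":0.0004,"dz":-0.0043,"twist":0,"grip":-1},{"dx":-0.0025,"dy":0.0007,"dz":-0.0086,"twist":0,"grip":-1},{"dx":-0.0037,"dy":0.0011,"dz":-0.0129,"twist":0,"grip":-1},{"dx":-0.0048,"dy":0.0014,"dz":-0.0173,"twist":0,"grip":-1},{"dx":-0.0059,"dy":0.0017,"dz":-0.0216,"twist":0,"grip":-1}]'
python3 -m crank '[{"dx":-0.0004,"dy":0.0001,"dz":-0.002,"twist":0,"grip":-1},{"dx":-0.0008,"dy":0.0002,"dz":-0.004,"twist":0,"grip":-1},{"dx":-0.0012,"dy":0.0003,"dz":-0.006,"twist":0,"grip":-1},{"dx":-0.0016,"dy":0.0004,"dz":-0.008,"twist":0,"grip":-1},{"dx":-0.002,"dy":0.0006,"dz":-0.01,"twist":0,"grip":-1}]'
python3 st.py
```

```text
t: 8.73
eef_pos: [0.4496, -0.0054, 0.1561]
ee_rot: [-3.141, -0.0, -1.857]
force: [2.6, -0.6, -0.7]
width: 0.011
gripper_force: 30.0
t: 9.15
eef_pos: [0.4436, -0.0036, 0.1344]
ee_rot: [3.141, -0.0, -1.857]
force: [0.8, 1.3, -1.0]
width: 0.0113
gripper_force: 30.0
t: 9.57
eef_pos: [0.4417, -0.003, 0.1247]
ee_rot: [3.141, -0.0, -1.857]
force: [-0.4, 1.1, -0.7]
width: 0.0109
gripper_force: 30.0
kiln [-0.1278 -0.0014  0.1437] R 0.2271 ang 0.154 F [-0.4  1.1 -0.7] grip 29.999756813049316 t 9.5667 M [ 0.26 -0.28 -0.06]
```

```bash
python3 -m crank '[{"dx":-0.0003,"dy":0.0001,"dz":-0.002,"twist":0,"grip":-1},{"dx":-0.0006,"dy":0.0002,"dz":-0.004,"twist":0,"grip":-1},{"dx":-0.0009,"dy":0.0003,"dz":-0.006,"twist":0,"grip":-1},{"dx":-0.0012,"dy":0.0004,"dz":-0.008,"twist":0,"grip":-1},{"dx":-0.0015,"dy":0.0005,"dz":-0.01,"twist":0,"grip":-1}]' 45
python3 -m crank '[{"dx":-0.0001,"dy":0,"dz":-0.001,"twist":0,"grip":-1},{"dx":-0.0002,"dy":0,"dz":-0.002,"twist":0,"grip":-1},{"dx":-0.0003,"dy":0.0001,"dz":-0.003,"twist":0,"grip":-1},{"dx":-0.0004,"dy":0.0001,"dz":-0.004,"twist":0,"grip":-1},{"dx":-0.0005,"dy":0.0001,"dz":-0.005,"twist":0,"grip":-1}]'
python3 -m crank '[{"dx":-0.0001,"dy":0,"dz":-0.001,"twist":0,"grip":-1},{"dx":-0.0002,"dy":0,"dz":-0.002,"twist":0,"grip":-1},{"dx":-0.0003,"dy":0.0001,"dz":-0.003,"twist":0,"grip":-1},{"dx":-0.0003,"dy":0.0001,"dz":-0.003,"twist":0,"grip":-1},{"dx":-0.0003,"dy":0.0001,"dz":-0.003,"twist":0,"grip":-1}]'
python3 st.py
```

```text
t: 9.98
eef_pos: [0.4402, -0.0025, 0.1146]
ee_rot: [3.141, -0.0, -1.857]
force: [-0.7, 0.8, -0.7]
width: 0.0105
gripper_force: 45.0
t: 10.4
eef_pos: [0.4396, -0.0023, 0.1097]
ee_rot: [3.141, -0.0, -1.857]
force: [-2.5, 2.5, 1.0]
width: 0.0105
gripper_force: 45.0
t: 10.82
eef_pos: [0.4393, -0.0022, 0.1066]
ee_rot: [3.141, -0.0, -1.857]
force: [-2.7, 1.0, -1.3]
width: 0.0105
gripper_force: 45.0
kiln [-0.1303 -0.0014  0.1256] R 0.2268 ang 0.073 F [-2.7  1.  -1.3] grip 44.99169051647186 t 10.8167 M [ 0.93  0.78 -0.02]
```

```bash
python3 -m crank '[{"dx":0,"dy":0,"dz":-0.001,"twist":0,"grip":-1},{"dx":0,"dy":0,"dz":-0.002,"twist":0,"grip":-1},{"dx":0,"dy":0,"dz":-0.003,"twist":0,"grip":-1},{"dx":0,"dy":0,"dz":-0.003,"twist":0,"grip":-1},{"dx":0,"dy":0,"dz":-0.003,"twist":0,"grip":-1}]' 45
python3 -m crank '[{"dx":0,"dy":0,"dz":-0.001,"twist":0,"grip":-1},{"dx":0,"dy":0,"dz":-0.002,"twist":0,"grip":-1},{"dx":0,"dy":0,"dz":-0.003,"twist":0,"grip":-1},{"dx":0,"dy":0,"dz":-0.003,"twist":0,"grip":-1},{"dx":0,"dy":0,"dz":-0.003,"twist":0,"grip":-1}]'
python3 st.py
```

```text
t: 11.23
eef_pos: [0.439, -0.0022, 0.1037]
ee_rot: [3.141, -0.0, -1.858]
force: [-4.6, 3.6, 0.7]
width: 0.0108
gripper_force: 45.0
t: 11.65
eef_pos: [0.4388, -0.0021, 0.1007]
ee_rot: [3.14, -0.0, -1.858]
force: [-6.7, 5.2, 2.7]
width: 0.0103
gripper_force: 45.0
kiln [-0.1309 -0.0015  0.1197] R 0.2267 ang 0.047 F [-6.7  5.2  2.7] grip 44.99324083328247 t 11.65 M [1.77 2.14 0.02]
```

```bash
python3 -m crank '[{"dx":-0.0005,"dy":0.0003,"dz":0,"twist":0,"grip":-1},{"dx":-0.001,"dy":0.0006,"dz":-0.0005,"twist":0,"grip":-1},{"dx":-0.0015,"dy":0.001,"dz":-0.001,"twist":0,"grip":-1},{"dx":-0.0015,"dy":0.001,"dz":-0.0015,"twist":0,"grip":-1},{"dx":-0.0015,"dy":0.001,"dz":-0.0015,"twist":0,"grip":-1}]' 45
python3 st.py
python3 -m crank '[{"dx":0,"dy":0,"dz":-0.0005,"twist":0,"grip":-1},{"dx":0,"dy":0,"dz":-0.001,"twist":0,"grip":-1},{"dx":0,"dy":0,"dz":-0.0015,"twist":0,"grip":-1},{"dx":0,"dy":0,"dz":-0.002,"twist":0,"grip":-1},{"dx":0,"dy":0,"dz":-0.002,"twist":0,"grip":-1}]'
python3 st.py
```

```text
t: 12.07
eef_pos: [0.4387, -0.002, 0.0999]
ee_rot: [-3.14, -0.001, -1.857]
force: [-0.1, -4.9, 5.2]
width: 0.0108
gripper_force: 45.0
kiln [-0.131  -0.0013  0.1189] R 0.2268 ang 0.044 F [-0.1 -4.9  5.2] grip 44.99535620212555 t 12.0667 M [-1.93 -0.03 -0.02]
t: 12.48
eef_pos: [0.4386, -0.0019, 0.0979]
ee_rot: [-3.14, -0.001, -1.857]
force: [-1.8, -3.8, 5.4]
width: 0.0106
gripper_force: 45.0
kiln [-0.1311 -0.0013  0.1169] R 0.2267 ang 0.035 F [-1.8 -3.8  5.4] grip 44.988643527030945 t 12.4833 M [-1.65  0.27  0.  ]
```

```bash
python3 -m crank '[{"dx":0,"dy":-0.0005,"dz":-0.0005,"twist":0,"grip":-1},{"dx":0,"dy":-0.0006,"dz":-0.001,"twist":0,"grip":-1},{"dx":0,"dy":-0.0006,"dz":-0.0015,"twist":0,"grip":-1},{"dx":0,"dy":-0.0006,"dz":-0.002,"twist":0,"grip":-1},{"dx":0,"dy":-0.0006,"dz":-0.002,"twist":0,"grip":-1}]' 50
python3 st.py
python3 -m crank '[{"dx":0,"dy":0,"dz":-0.0005,"twist":0,"grip":-1},{"dx":0,"dy":0,"dz":-0.001,"twist":0,"grip":-1},{"dx":0,"dy":0,"dz":-0.0015,"twist":0,"grip":-1},{"dx":0,"dy":0,"dz":-0.0015,"twist":0,"grip":-1},{"dx":0,"dy":0,"dz":-0.0015,"twist":0,"grip":-1}]'
python3 st.py
```

```text
t: 12.9
eef_pos: [0.4385, -0.0019, 0.096]
ee_rot: [-3.141, 0.0, -1.857]
force: [-5.1, -0.5, 8.0]
width: 0.0104
gripper_force: 50.0
kiln [-0.1312 -0.0013  0.115 ] R 0.2267 ang 0.026 F [-5.1 -0.5  8. ] grip 49.98835623264313 t 12.9 M [-0.12  1.16  0.02]
t: 13.32
eef_pos: [0.4384, -0.0019, 0.0946]
ee_rot: [-3.141, 0.0, -1.857]
force: [-5.2, 0.5, 9.0]
width: 0.0104
gripper_force: 50.0
kiln [-0.1313 -0.0013  0.1136] R 0.2267 ang 0.02 F [-5.2  0.5  9. ] grip 49.988316893577576 t 13.3167 M [0.14 1.54 0.01]
```

```bash
python3 -m crank '[{"dx":-0.0004,"dy":0,"dz":-0.0004,"twist":0,"grip":-1},{"dx":-0.0008,"dy":0.0001,"dz":-0.0008,"twist":0,"grip":-1},{"dx":-0.0008,"dy":0.0001,"dz":-0.001,"twist":0,"grip":-1},{"dx":-0.0008,"dy":0.0001,"dz":-0.001,"twist":0,"grip":-1},{"dx":-0.0008,"dy":0.0001,"dz":-0.001,"twist":0,"grip":-1}]' 50
python3 st.py
python3 -m crank '[{"dx":0,"dy":0,"dz":-0.0003,"twist":0,"grip":-1},{"dx":0,"dy":0,"dz":-0.0006,"twist":0,"grip":-1},{"dx":0,"dy":0,"dz":-0.001,"twist":0,"grip":-1},{"dx":0,"dy":0,"dz":-0.001,"twist":0,"grip":-1},{"dx":0,"dy":0,"dz":-0.001,"twist":0,"grip":-1}]'
python3 st.py
```

```text
t: 13.73
eef_pos: [0.4384, -0.0019, 0.0939]
ee_rot: [-3.139, 0.0, -1.857]
force: [-3.1, -2.6, 10.1]
width: 0.0107
gripper_force: 50.0
kiln [-0.1313 -0.0013  0.1129] R 0.2267 ang 0.017 F [-3.1 -2.6 10.1] grip 49.988738894462585 t 13.7333 M [-0.72  0.66 -0.06]
t: 14.15
eef_pos: [0.4384, -0.0019, 0.0929]
ee_rot: [-3.139, 0.0, -1.857]
force: [-3.3, -1.5, 10.3]
width: 0.0103
gripper_force: 50.0
kiln [-0.1313 -0.0013  0.1119] R 0.2267 ang 0.013 F [-3.3 -1.5 10.3] grip 49.98587250709534 t 14.15 M [-0.55  0.9   0.03]
```

Close to home now, so I use 0.7 mm steps and watch for the stiff collar.

```bash
python3 -m crank '[{"dx":0,"dy":0,"dz":-0.0003,"twist":0,"grip":-1},{"dx":0,"dy":0,"dz":-0.0006,"twist":0,"grip":-1},{"dx":0,"dy":0,"dz":-0.0007,"twist":0,"grip":-1},{"dx":0,"dy":0,"dz":-0.0007,"twist":0,"grip":-1},{"dx":0,"dy":0,"dz":-0.0007,"twist":0,"grip":-1}]' 50
python3 st.py
```

```text
t: 14.57
eef_pos: [0.4384, -0.0019, 0.0923]
ee_rot: [-3.139, 0.0, -1.857]
force: [-3.7, -1.1, 11.2]
width: 0.0103
gripper_force: 50.0
kiln [-0.1313 -0.0013  0.1113] R 0.2266 ang 0.01 F [-3.7 -1.1 11.2] grip 49.9859493970871 t 14.5667 M [-0.59  1.03 -0.04]
```

```bash
python3 -m crank '[{"dx":0,"dy":0,"dz":-0.0003,"twist":0,"grip":-1},{"dx":0,"dy":0,"dz":-0.0006,"twist":0,"grip":-1},{"dx":0,"dy":0,"dz":-0.0007,"twist":0,"grip":-1},{"dx":0,"dy":0,"dz":-0.0007,"twist":0,"grip":-1},{"dx":0,"dy":0,"dz":-0.0007,"twist":0,"grip":-1}]' 50
python3 st.py
```

```text
t: 14.98
eef_pos: [0.4383, -0.0019, 0.0918]
ee_rot: [-3.139, 0.0, -1.856]
force: [-4.9, -0.9, 14.0]
width: 0.0105
gripper_force: 50.0
kiln [-0.1314 -0.0013  0.1108] R 0.2266 ang 0.008 F [-4.9 -0.9 14. ] grip 49.986310601234436 t 14.9833 M [-0.32  1.53 -0.04]
```

```bash
python3 -m crank '[{"dx":0,"dy":0,"dz":-0.0003,"twist":0,"grip":-1},{"dx":0,"dy":0,"dz":-0.0005,"twist":0,"grip":-1},{"dx":0,"dy":0,"dz":-0.0005,"twist":0,"grip":-1},{"dx":0,"dy":0,"dz":-0.0005,"twist":0,"grip":-1},{"dx":0,"dy":0,"dz":-0.0005,"twist":0,"grip":-1}]' 50
python3 st.py
```

```text
t: 15.4
eef_pos: [0.4383, -0.0018, 0.0916]
ee_rot: [-3.139, 0.0, -1.856]
force: [-6.9, -1.8, 19.6]
width: 0.0104
gripper_force: 50.0
kiln [-0.1314 -0.0013  0.1106] R 0.2266 ang 0.007 F [-6.9 -1.8 19.6] grip 49.985811710357666 t 15.4 M [-0.15  2.36  0.03]
```

```bash
for i in 1 2; do python3 -m crank '[{"dx":0,"dy":0,"dz":0,"twist":0,"grip":-1},{"dx":0,"dy":0,"dz":0,"twist":0,"grip":-1},{"dx":0,"dy":0,"dz":0,"twist":0,"grip":-1},{"dx":0,"dy":0,"dz":0,"twist":0,"grip":-1},{"dx":0,"dy":0,"dz":0,"twist":0,"grip":-1}]' 50; done; python3 look.py 4
```

```text
t: 15.82
eef_pos: [0.4384, -0.0018, 0.0917]
ee_rot: [-3.139, 0.0, -1.856]
force: [-6.7, -0.6, 19.7]
width: 0.0106
gripper_force: 50.0
t: 16.23
eef_pos: [0.4384, -0.0019, 0.0917]
ee_rot: [-3.139, 0.0, -1.856]
force: [-6.9, -0.5, 19.3]
width: 0.0103
gripper_force: 50.0
[ 0.4384 -0.0019  0.0917] [-1.7987e+02  2.0000e-02 -1.0636e+02] [ 0.45  0.11 -0.68  0.   -0.78 -0.74] 16.2333 0.010326304236377745 [-6.9 -0.5 19.3]
[344.43813696 229.06582275] [312.35991403 281.52231168]
```

View pics/c4.png

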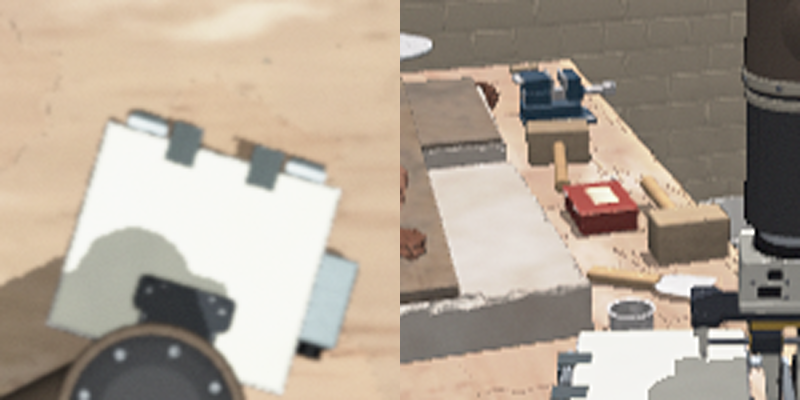

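The lid lies flat on the kiln, covering the collar, and has been held at about 19.5 N for over 0.8 s. I now ease the push while keeping it downward, and open the fingers only partly because the lid edge is close.

```bash
python3 -m crank '[{"dx":-0.0003,"dy":0,"dz":0.0002,"twist":0,"grip":-1},{"dx":-0.0005,"dy":0,"dz":0.0004,"twist":0,"grip":-1},{"dx":-0.0005,"dy":0,"dz":0.0006,"twist":0,"grip":-1},{"dx":-0.0005,"dy":0,"dz":0.0007,"twist":0,"grip":-1},{"dx":-0.0005,"dy":0,"dz":0.0007,"twist":0,"grip":-1}]' 50
python3 -m crank '[{"dx":0,"dy":0,"dz":0,"twist":0,"grip":-0.7},{"dx":0,"dy":0,"dz":0,"twist":0,"grip":-0.6},{"dx":0,"dy":0,"dz":0,"twist":0,"grip":-0.5},{"dx":0,"dy":0,"dz":0,"twist":0,"grip":-0.5},{"dx":0,"dy":0,"dz":0,"twist":0,"grip":-0.5}]' 10
python3 st.py; python3 -c "
from h import *
print(arm.get_state()['width'])"
```

```text
t: 16.75
eef_pos: [0.4383, -0.0018, 0.0918]
ee_rot: [-3.139, 0.001, -1.856]
force: [-0.5, -2.6, 8.3]
width: 0.011
gripper_force: 50.0
t: 17.17
eef_pos: [0.4366, -0.0018, 0.0905]
ee_rot: [3.141, -0.0, -1.857]
force: [-0.1, -0.6, 0.5]
width: 0.0216
gripper_force: 0.0
kiln [-0.1331 -0.0017  0.1095] R 0.2283 ang 0.001 F [-0.1 -0.6  0.5] grip 0.0 t 17.1667 M [-0.01  0.09  0.01]
0.02160913678670981
```

```bash
python3 -m crank '[{"dx":0.001,"dy":0,"dz":0.003,"twist":0,"grip":-0.5},{"dx":0.0015,"dy":0,"dz":0.01,"twist":0,"grip":-0.5},{"dx":0.0015,"dy":0,"dz":0.02,"twist":0,"grip":-0.5},{"dx":0.0015,"dy":0,"dz":0.03,"twist":0,"grip":-0.5},{"dx":0.0015,"dy":0,"dz":0.045,"twist":0,"grip":-0.5}]'
python3 -m crank '[{"dx":0,"dy":0,"dz":0.03,"twist":0,"grip":-0.5},{"dx":0,"dy":0,"dz":0.06,"twist":0,"grip":-0.5},{"dx":0,"dy":0,"dz":0.09,"twist":0,"grip":-0.5},{"dx":0,"dy":-0.02,"dz":0.12,"twist":0,"grip":-0.5},{"dx":0,"dy":-0.04,"dz":0.15,"twist":0,"grip":-0.5}]'
python3 -m crank '[{"dx":0,"dy":-0.03,"dz":0.02,"twist":0,"grip":-0.5},{"dx":0,"dy":-0.06,"dz":0.04,"twist":0,"grip":-0.5},{"dx":0,"dy":-0.09,"dz":0.05,"twist":0,"grip":-0.5},{"dx":0,"dy":-0.12,"dz":0.05,"twist":0,"grip":-0.5},{"dx":0,"dy":-0.15,"dz":0.05,"twist":0,"grip":-0.5}]'
python3 -m crank '[{"dx":0,"dy":-0.03,"dz":0,"twist":0,"grip":-0.5},{"dx":0,"dy":-0.06,"dz":0,"twist":0,"grip":-0.5},{"dx":0,"dy":-0.09,"dz":0,"twist":0,"grip":-0.5},{"dx":0,"dy":-0.1,"dz":0,"twist":0,"grip":-0.5},{"dx":0,"dy":-0.1,"dz":0,"twist":0,"grip":-0.5}]'
python3 - <<'E'
from h import *
P=[.5647,-.0378,-.2871]
b=save('scene','s5');a=save('top','t5')
for q in(0,.03):print(q,[proj(n,hp(P,q,y)).round(1) for n in('scene','top') for y in(.05,-.05)])
x=cv2.resize(a[150:300,230:430],(533,400),interpolation=2);y=cv2.resize(b[180:300,220:300+40],(267,267),interpolation=2)
y=cv2.resize(b[180:300,255:335],(267,400),interpolation=2)
cv2.imwrite('pics/c5.png',np.hstack([x,y])[:,:,::-1])
E
```

```text
t: 17.58
eef_pos: [0.4378, -0.0019, 0.136]
ee_rot: [3.141, -0.001, -1.857]
force: [0.7, 1.0, -0.6]
width: 0.022
gripper_force: 0.0
t: 18.0
eef_pos: [0.438, -0.0418, 0.2881]
ee_rot: [-3.141, 0.001, -1.855]
force: [0.5, -0.6, -0.6]
width: 0.0222
gripper_force: 0.0
t: 18.42
eef_pos: [0.4381, -0.1932, 0.3375]
ee_rot: [-3.139, 0.001, -1.857]
force: [0.5, 0.2, -0.9]
width: 0.0218
gripper_force: 0.0
t: 18.83
eef_pos: [0.4378, -0.2937, 0.3356]
ee_rot: [3.141, -0.0, -1.86]
force: [-0.0, 0.6, 0.5]
width: 0.0215
gripper_force: 0.0
0 [array([345.7, 233. ]), array([342.8, 215. ]), array([290.4, 274.5]), array([333.6, 287.3])]
0.03 [array([345.6, 230.8]), array([342.7, 212.8]), array([290.3, 274.3]), array([333.8, 287.2])]
```

View pics/c5.png

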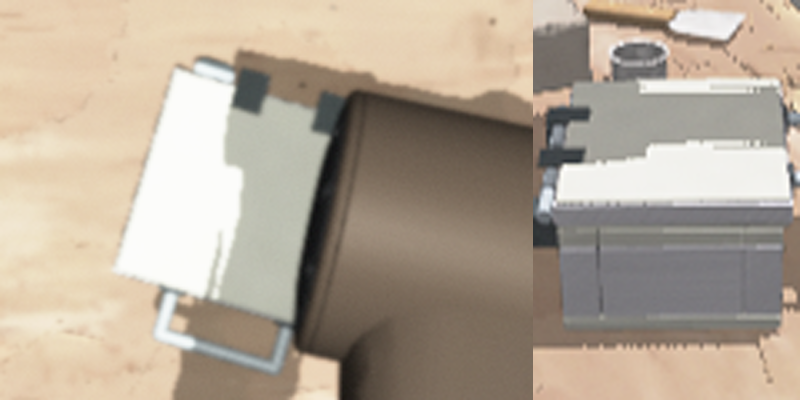

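View pics/s5.png

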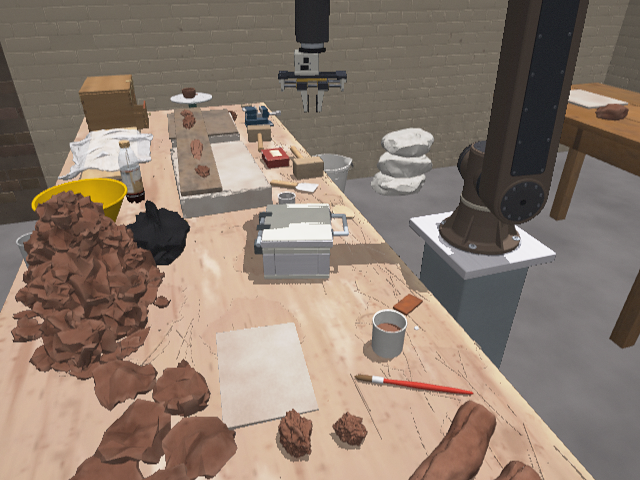

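The lid lies flat with an even seam. The handle's near end in the scene picture is at about (345,234), close to the home projection (346,233), and the things round the kiln have not moved. I hand the job in.

```bash
python3 -c "
from station import arm
print(arm.job_done())"
```

```text
the job is handed in; nothing more can be done
None
```

The kiln is closed: I lowered the lid under control, pressed it home through the seal, held it at about 20 N for roughly a second and released it without lifting; the job is handed in, and no verdict came back.

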